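# Slide a cell carrier over the sill of a spill tray

### The arm

A 7-joint arm with a two-finger parallel gripper is mounted at the origin on a cart in front of the work surface, level with it; the furniture and walls round the work are solid. World frame = base frame: x ahead of the robot, y to its left, z up, the work surface at z = 0. Lengths are in mm, angles in rad, forces in N, time in s.
With the tool pointing down it reaches from about 425 to 975 mm from the base axis. Payload 16.7 kg.
Tool frame: the origin (TCP) lies between the finger pads; the fingertips stand 25 mm ahead of it and the grasp point (between the pads) lies 6 mm ahead of it; z points along the fingers, x is the direction in which the jaws open and shut, and the axes are right-handed (so a half turn about z gives the same grasp; the last joint's range is limited). The gripper opens to 85 mm and grips with 20 to 120 N. Pads are 22 mm wide; open, the fingers measure 114 mm over their backs; the gripper's body (76 mm by 85 mm) begins 54 mm behind the grasp point. The pads swing forward as they close: fully open they stand 13 mm farther back than shut.
Start: joints at [1.137, 0.426, 0.074, 1.606, -0.034, 1.111, -0.067], TCP at [189.62, -647.782, 256.302] pointing down, gripper open.
Joint ranges: [-2.85, 2.85], [-0.5, 2.14], [-1.23, 1.37], [0.21, 2.46], [-1.02, 4.16], [0.16, 2.05], [-2.73, 2.73]. Speed limits (rad/s): [1.89, 1.89, 2.39, 2.39, 3.01, 3.01, 3.01].

### API

Orientations are given as a rotation vector (axis times angle).
In Python, from rig import status, vision, bot gives the robot as it stands.
- The arm moves only by the tool step_arm, never from a script. Its argument "commands" is a list of rows, each a list of 7 numbers: the finger opening in m, from 0 to 0.0854, then the shift along the world's x, y, z in m, then the turn, a rotation vector about the world's x, y, z in degrees. A call has exactly 8 rows; each row is the pose to reach, as a shift and turn from the pose measured when the call began; what a row does not reach only later rows make up. A row lasts 1/12 s, in which the tool goes at most 41.7 mm and 7.16 degrees, less where a joint would pass 70% of its speed; a pose out of reach is approached as far as the arm can. A call with a gripper value outside its range is refused whole. The fingers move at their own pace and stop on an object; "force" is the grip in N (left out, the last holds). Time passes only in rows, so rows that repeat a pose let the fingers close, or fill a call up. It gives the time, the measured TCP pose, the force and the opening at its end, in the units of the state.
- status.state(): the state, without advancing time (a new reading comes with each control period).
- vision.grab_frame(name): name is "scene" or "top" or "wrist"; returns (picture, depth): 400x640x3 uint8, red, green, blue; 400x640 float32, mm along the optical axis (not along the pixel's ray), 0 where there is no reading.
- vision.get_calibration(name): a dict with "K" (3x3 intrinsics, pixels), "extrinsics" (4x4, takes a point from camera to world coordinates). Camera axes: x right, y down, z forward; pixel columns grow to the right and rows downward; lengths in mm; the calibration is good to about 2 mm. A picture is of the moment at which its call begins: read the wrist's pose just before it. get_calibration takes no time and is no camera call; for the wrist camera it gives the pose at the moment of the call.
- bot.job_done(): hands the job in, once; it reports no verdict.
Trained networks look in the newest picture that a camera, given by its name, has taken for a name from the list of things; names that differ only in an ending like _2 or _b are one class to them, and where a whole thing is asked for, a point or a joint stands for the part that bears it (a point fixed in the world has none). Each returns a list of dicts, best first, with "score" (0 to 1); they miss things now and then, are a little off and sometimes report something else, mostly with a low value. They report only what shows in the picture. A call takes as long as a camera call. They do not tell look-alikes from the thing itself.
- vision.look_for(name, camera): "at" ([x, y, z] in mm, in world coordinates, good to about 4 mm: the middle of the surface that is visible of it).
- vision.tip_of(name, camera): "at" ([x, y, z] in mm, in world coordinates, good to about 4 mm: a listed point, or the origin of a listed thing).
The state is a dict: "t": time; "qpos": joint angles; "joint_velocities": joint speeds; "effort": joint torques, N m; "tool_pos": TCP position; "eef_rot": TCP orientation; "wrist_force": force on the tool from outside, world axes, zero at the start; "torque": the same for the moment, N m; "opening": finger opening in mm.
Only numpy, scipy, OpenCV 4.12 (cv2) and the standard library are available. Lean on these libraries where they do the work, as an engineer would, in place of code of your own. Each camera call takes 0.05 s, during which the arm holds its last target. There are 200 camera calls.

### The job

Put the metal carrier with its two test cells into the grey spill tray without carrying it: with its handle raise its front edge onto the tray's low sill, let go so that it rests there by itself, then push it from behind the rest of the way over the sill, until it lies flat in the tray with its front up against the far end wall. Use the handle only to set the front on the sill, always keep the rear end down on whatever it is sliding over, keep both cells standing in their bays, and leave everything else on the bench where it is.

Things in the scene. Friction and masses are not known exactly. Their poses are not given: they have to be found in the camera images.
- carrier: Open aluminium box with 2 bays, 168 (x) x 88 (y) x 58 mm high, walls 5 mm, flat slippery underside (friction about 0.3), upright ends. Origin: centre of underside; +x to its front (handle end, facing the tray), z up. 0.65 to 0.9 kg with cells. Starts loose on the bench, front 15 to 75 mm short of the sill, up to 15 mm off centre and 0.2 rad askew.
- carrier_handle: Black grip fixed to the carrier's front wall, sticking forward along the carrier's x. Origin: middle of the grip, 34 mm ahead of the front wall, 50 mm above the underside. Bar 16 mm wide (y), 14 mm high; its end block (16 to 26 mm ahead of the origin) is 22 mm wide, 18 mm high. Pinch it from above across its width.
- carrier_front (a point): Middle of the carrier's lower front edge: [84, 0, 0] mm in the carrier's frame.
- carrier_rear (a point): Middle of the carrier's lower rear edge: [-84, 0, 0] mm in the carrier's frame. The rear wall above it is flat, 58 mm high and 88 mm wide: push here.
- cell_front: Black test cell with a red cap, 69 mm across and 83 mm high, 0.19 kg, standing loosely in the carrier's front bay. Origin: centre of its underside, z up along it; it stands 25 mm clear of the carrier's rim (top 88 mm above the carrier's underside).
- cell_rear: The same kind of cell, in the rear bay.
- spill_tray: Grey plastic tray fixed to the bench, 214 (x) x 148 mm (y). Origin: centre of underside, bench level; +x runs inward from sill to far wall (to the robot's right, world -y within 0.3 rad). Floor 4 mm thick. Sill: x -107 to -95 mm, 15 mm high, upright face. Side walls 22 mm high, 132 mm apart inside. Far wall 24 mm high, inner face x = +99 mm; the handle passes above it.
- tray_sill (a point): Middle of the top of the sill's outer edge: [-107, 0, 15] mm in the tray's frame. The thin loose wires lying about the bench and tray do not obstruct anything.
- tray_end (a point): Foot of the far end wall's inner face, in the middle: [99, 0, 4] mm in the tray's frame.
- white_jar: Bystander: white screw-cap jar, 68 mm across, 85 mm high, to the right of the tray. Origin: centre of its underside.
- clear_jar: Bystander: clear glass jar with a black cap, 68 mm across, 100 mm high, behind the tray. Origin: centre of its underside.
- beaker: Bystander: clear beaker, 95 mm across, 125 mm high, to the right of the tray. Origin: centre of its underside.
- blue_cap_bottle: Bystander: white bottle with a blue cap, 62 mm across, 140 mm high, to the right. Origin: centre of its underside.
- timer: Bystander: white push-button timer, 66x62x18 mm, behind the tray. Origin: centre of its underside.
- petri_dish: Bystander: shut petri dish, 60 mm across, 13 mm high, behind the tray. Origin: centre of its underside.
Mind the look-alikes: they are no part of the job. Leave any blue look-alike of the cell_front alone.

How it is judged:
By the outcome, as a careful person would: the job done as asked, in the order asked, and still so for the second after the job is handed in, with the robot touching nothing.
It also fails if it takes over 53 s, if anything falls off the work surface, if the arm or the gripper's body presses on something with over 40 N, if the wrist force passes 120 N, or if a joint passes its speed limit or range.

## Working session

There is one attempt and no reset: what is moved stays moved. The work goes in short steps, Python scripts to look and compute and a tool call to move; the robot and the scene stay as the last step left them, time stands still between calls to the robot, and variables do not carry over. Pictures are saved under pics/ and viewed, about 8 in all and at most 12, crops included, and the job is handed in when it is done.

Besides the shell and the picture viewer there is one more tool, called after "Request:" by a JSON object that holds its "method" and its "body". step_arm: Moves the arm, as the interface text tells. Its arguments: {"type":"object","properties":{"commands":{"type":"array"},"force":{"type":"number"}},"required":["commands"]}

```bash
mkdir -p pics; cat > h.py <<'E'
import numpy as np, cv2
from rig import status, vision, bot
def save(cam,fn,crop=None,s=1):
    im,d=vision.grab_frame(cam)
    o=im[...,::-1]
    if crop: o=o[crop[1]:crop[3],crop[0]:crop[2]]
    cv2.imwrite('pics/'+fn,cv2.resize(np.ascontiguousarray(o),None,fx=s,fy=s)); return im,d
def pix(cam,p):
    c=vision.get_calibration(cam);q=np.linalg.inv(c["extrinsics"])@np.r_[p,1];u=c["K"]@q[:3];return (u[:2]/u[2]).round().astype(int)
E
python3 - <<'E'
from h import *
s=status.state();print({k:np.round(v,3) for k,v in s.items() if k in('t','tool_pos','eef_rot','wrist_force','opening')})
a=[]
for cam in('top','scene'):
    im,d=vision.grab_frame(cam);a.append(im[...,::-1])
    for n in('carrier','carrier_handle','carrier_front','carrier_rear','cell_front','cell_rear','spill_tray','tray_sill','tray_end'):
        for r in vision.tip_of(n,cam)[:3]: print(cam,n,np.round(r['at']),round(r['score'],2),pix(cam,r['at']))
cv2.imwrite('pics/a0.png',a[0]);cv2.imwrite('pics/a1.png',a[1])
E
```

```text
{'t': np.float64(0.0), 'tool_pos': array([ 189.492, -647.47 ,  255.594]), 'eef_rot': array([-2.514e+00,  1.883e+00,  2.000e-03]), 'wrist_force': array([-0.679,  0.37 , -0.063]), 'opening': np.float64(84.985)}
top carrier [486.  16.  -0.] 0.68 [244 231]
top carrier_handle [ 486. -112.   18.] 0.65 [292 230]
top carrier_handle [ 498. -104.   52.] 0.62 [288 225]
top carrier_front [492. -72.   7.] 0.58 [277 228]
top carrier_rear [472.  95.   2.] 0.78 [215 237]
top cell_front [377. 173.  -0.] 0.89 [186 273]
top cell_front [490. -31.   3.] 0.6 [262 229]
top cell_rear [477.  55.   2.] 0.81 [230 235]
top cell_rear [ 624. -488.   -2.] 0.58 [430 176]
top spill_tray [ 489. -219.   -3.] 0.83 [332 228]
top spill_tray [ 384. -502.   -2.] 0.57 [438 265]
top tray_sill [ 483. -114.   18.] 0.66 [293 231]
top tray_end [ 488. -317.    5.] 0.83 [369 227]
scene carrier [482.  13.   6.] 0.79 [288 249]
scene carrier [ 528. -549.    2.] 0.62 [396 185]
scene carrier_handle [ 624. -485.   -2.] 0.73 [365 182]
scene carrier_handle [ 500. -101.   51.] 0.53 [313 220]
scene carrier_handle [474.  57.   3.] 0.42 [278 257]
scene carrier_front [492. -69.   3.] 0.56 [306 238]
scene carrier_front [479.  14.   1.] 0.23 [288 251]
scene carrier_rear [468.  96.  -3.] 0.59 [268 266]
scene cell_front [486. -32.   6.] 0.81 [298 243]
scene cell_rear [477.  56.   2.] 0.62 [277 257]
scene cell_rear [491. -68.  -1.] 0.32 [306 239]
scene cell_rear [ 483. -316.    6.] 0.29 [363 210]
scene spill_tray [ 490. -217.   -2.] 0.59 [341 222]
scene tray_sill [ 487. -111.   13.] 0.66 [317 231]
scene tray_end [ 481. -314.    6.] 0.93 [363 210]
```

View pics/a0.png

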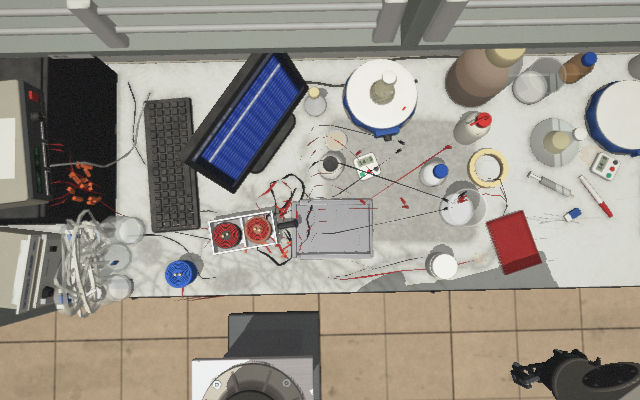

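View pics/a1.png

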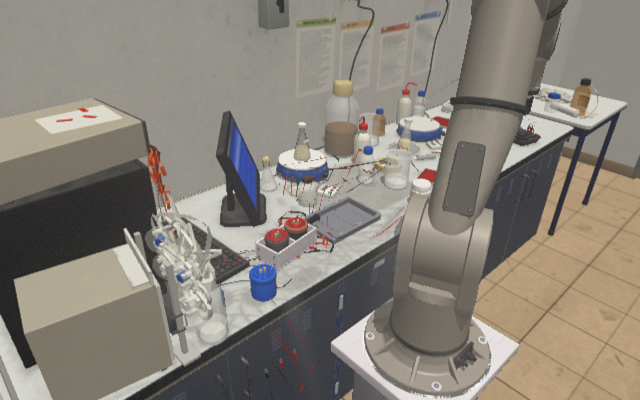

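The carrier with the red-capped cells is at top px (244,231), with its handle at (288,225). Possible mix-ups are the blue look-alike cell at (180,273) and false hits at (430,176), (438,265) and the tray wire area (292,230). I choose the red-capped pair in the metal box: the points agree (front to rear 167 mm, handle z 51). I'll hover over it and check with a wrist close-up.

Request:
{"method": "step_arm", "body": {"commands": [[0.085, 0.02, 0.034, 0, 0, 0, 5], [0.085, 0.04, 0.068, 0, 0, 0, 10], [0.085, 0.06, 0.102, 0, 0, 0, 15], [0.085, 0.08, 0.136, 0, 0, 0, 20], [0.085, 0.1, 0.17, 0, 0, 0, 26], [0.085, 0.12, 0.204, 0, 0, 0, 32], [0.085, 0.14, 0.238, 0, 0, 0, 38], [0.085, 0.16, 0.272, 0, 0, 0, 44]]}}

```text
t: 1.67
tool_pos: [350.2, -374.1, 256.6]
eef_rot: [3.038, -0.797, 0.001]
wrist_force: [1.2, -1.2, 0.5]
opening: 84.9
```

Request:
{"method": "step_arm", "body": {"commands": [[0.085, 0.02, 0.036, 0, 0, 0, 6], [0.085, 0.04, 0.072, 0, 0, 0, 12], [0.085, 0.06, 0.108, 0, 0, 0, 18], [0.085, 0.08, 0.144, 0, 0, 0, 24], [0.085, 0.1, 0.18, -0.01, 0, 0, 30], [0.085, 0.12, 0.216, -0.03, 0, 0, 35], [0.085, 0.14, 0.252, -0.05, 0, 0, 37], [0.085, 0.148, 0.268, -0.07, 0, 0, 37]]}}

```text
t: 2.33
tool_pos: [500.2, -103.0, 187.2]
eef_rot: [3.134, 0.216, 0.006]
wrist_force: [0.7, -0.5, 0.2]
opening: 84.9
```

```bash
python3 - <<'E'
from h import *
s=status.state();print(s['t'],np.round(s['tool_pos']),np.round(s['eef_rot'],3))
im,d=save('wrist','w0.png')
for n in('carrier_handle','carrier_front','carrier_rear','tray_sill','cell_front','cell_rear'):
    for r in vision.tip_of(n,'wrist')[:2]: print(n,np.round(r['at']),round(r['score'],2),pix('wrist',r['at']))
im,d=vision.grab_frame('top')
c=vision.get_calibration('top')
v,u=np.mgrid[:400,:640];P=np.linalg.inv(c['K'])@np.stack([u.ravel(),v.ravel(),np.ones(u.size)])*d.ravel()
W=(c['extrinsics']@np.vstack([P,np.ones(u.size)]))[:3].T[d.ravel()>0]
# obstacles for the wrist when pushing
m=(W[:,0]>380)&(W[:,0]<720)&(W[:,1]>0)&(W[:,1]<300)&(W[:,2]>60)
Q=W[m]
for y in range(0,300,30):
    q=Q[(Q[:,1]>=y)&(Q[:,1]<y+30)&(Q[:,0]>530)]
    if len(q):print(y,'monitor/keys min x',q[:,0].min().round(),'zmax',q[:,2].max().round())
E
```

```text
2.3333 [ 500. -103.  187.] [3.134 0.216 0.006]
carrier_handle [ 501. -106.   51.] 0.94 [317 207]
carrier_front [ 656. -314.   -2.] 0.69 [425 376]
tray_sill [ 488. -111.   14.] 0.58 [303 190]
cell_front [488. -29.   3.] 0.79 [315  95]
cell_front [ 724. -230.   -3.] 0.68 [504 316]
0 monitor/keys min x 591.0 zmax 892.0
30 monitor/keys min x 584.0 zmax 908.0
60 monitor/keys min x 601.0 zmax 905.0
90 monitor/keys min x 622.0 zmax 892.0
120 monitor/keys min x 647.0 zmax 892.0
150 monitor/keys min x 689.0 zmax 845.0
180 monitor/keys min x 689.0 zmax 804.0
240 monitor/keys min x 562.0 zmax 61.0
270 monitor/keys min x 599.0 zmax 370.0
```

View pics/w0.png

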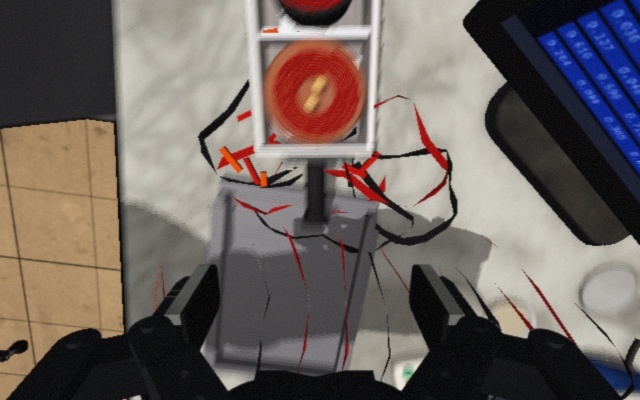

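The red-capped cells are in the metal box, and the black handle runs straight down the image from (315,155) to (317,225), so the jaws are aligned with it. The tray lies below it. The choice is confirmed, so I descend and grip.

Request:
{"method": "step_arm", "body": {"commands": [[0.06, 0, -0.003, -0.025, 0, 0, 0], [0.05, 0, -0.003, -0.055, 0, 0, 0], [0.05, 0, -0.003, -0.085, 0, 0, 0], [0.05, 0, -0.003, -0.11, 0, 0, 0], [0.05, 0, -0.003, -0.129, 0, 0, 0], [0.05, 0, -0.003, -0.129, 0, 0, 0], [0.03, 0, -0.003, -0.129, 0, 0, 0], [0.01, 0, -0.003, -0.129, 0, 0, 0]], "force": 40}}

```text
t: 3.4
tool_pos: [498.9, -110.9, 59.8]
eef_rot: [3.133, 0.204, 0.005]
wrist_force: [0.9, -0.7, -0.2]
opening: 27.0
```

Request:
{"method": "step_arm", "body": {"commands": [[0.005, 0, 0, 0, 0, 0, 0], [0.005, 0, 0, 0, 0, 0, 0], [0.005, 0, 0, 0, 0, 0, 0], [0.005, 0, 0, 0, 0, 0, 0], [0.005, 0, 0, 0, 0, 0, 0], [0.005, 0, 0, 0, 0, 0, 0], [0.005, 0, 0, 0, 0, 0, 0], [0.005, 0, 0, 0, 0, 0, 0]], "force": 60}}

```text
t: 4.07
tool_pos: [499.3, -111.3, 60.4]
eef_rot: [3.132, 0.203, 0.006]
wrist_force: [-1.2, -2.4, 8.8]
opening: 19.1
```

```bash
python3 - <<'E'
from h import *
save('wrist','w1.png')
s=status.state();print(s['t'],np.round(s['tool_pos'],1),s['opening'],np.round(s['wrist_force'],1))
for n in('carrier_handle','carrier_front','tray_sill'):
  for cam in('scene','top'):
    vision.grab_frame(cam)
    for r in vision.tip_of(n,cam)[:2]: print(cam,n,np.round(r['at']),round(r['score'],2))
E
```

```text
4.1167 [ 499.3 -111.3   60.4] 19.14881287346066 [-1.3 -2.4  8.8]
scene carrier_handle [ 496. -104.   50.] 0.53
scene carrier_front [492. -66.   0.] 0.79
top carrier_front [490. -30.   4.] 0.19
scene tray_sill [ 488. -111.   10.] 0.97
```

View pics/w1.png

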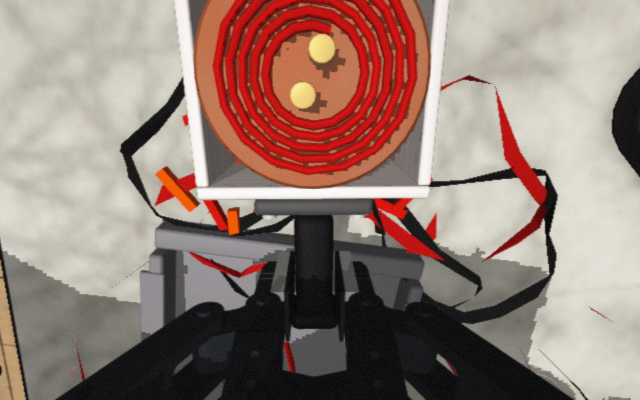

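The pads sit too far forward and catch the wider end block at about (315,320), which explains the 19 mm opening. I'll open, move back 8 mm and grip again.

Request:
{"method": "step_arm", "body": {"commands": [[0.045, 0, 0, 0, 0, 0, 0], [0.045, 0, 0, 0, 0, 0, 0], [0.045, -0.001, 0.008, -0.001, 0, 0, 0], [0.045, -0.001, 0.008, -0.002, 0, 0, 0], [0.005, -0.001, 0.008, -0.002, 0, 0, 0], [0.005, -0.001, 0.008, -0.002, 0, 0, 0], [0.005, -0.001, 0.008, -0.002, 0, 0, 0], [0.005, -0.001, 0.008, -0.002, 0, 0, 0]], "force": 60}}

```text
t: 5.38
tool_pos: [498.3, -103.3, 58.5]
eef_rot: [3.132, 0.204, 0.006]
wrist_force: [-1.2, 1.5, 4.5]
opening: 14.7
```

Request:
{"method": "step_arm", "body": {"commands": [[0.005, 0, 0, 0, 0, 0, 0], [0.005, 0, 0, 0, 0, 0, 0], [0.005, 0, 0, 0, 0, 0, 0], [0.005, 0, 0, 0, 0, 0, 0], [0.005, 0, 0, 0, 0, 0, 0], [0.005, 0, 0, 0, 0, 0, 0], [0.005, 0, 0, 0, 0, 0, 0], [0.005, 0, 0, 0, 0, 0, 0]], "force": 60}}

```text
t: 6.05
tool_pos: [498.2, -103.2, 58.5]
eef_rot: [3.132, 0.204, 0.006]
wrist_force: [-1.3, 1.5, 3.8]
opening: 15.0
```

Request:
{"method": "step_arm", "body": {"commands": [[0.005, 0, 0.001, 0.003, -1, -0.1, 0], [0.005, 0, 0.002, 0.007, -2, -0.2, 0], [0.005, -0.001, 0.004, 0.011, -3, -0.4, 0], [0.005, -0.001, 0.005, 0.014, -4, -0.5, 0], [0.005, -0.001, 0.006, 0.018, -5, -0.6, 0], [0.005, -0.001, 0.007, 0.021, -6, -0.8, 0], [0.005, -0.001, 0.009, 0.025, -7, -0.9, 0], [0.005, -0.001, 0.01, 0.029, -8, -1, 0]]}}

```text
t: 6.72
tool_pos: [497.2, -92.8, 87.9]
eef_rot: [2.99, 0.196, 0.018]
wrist_force: [-1.5, 0.7, -5.2]
opening: 14.6
```

```bash
python3 - <<'E'
from h import *
s=status.state();print(s['t'],np.round(s['tool_pos'],1),np.round(s['eef_rot'],3),s['opening'],np.round(s['wrist_force'],1))
for n in('carrier_handle','carrier_front','carrier_rear','tray_sill','tray_end','spill_tray'):
  for cam in('scene','top'):
    vision.grab_frame(cam)
    for r in vision.tip_of(n,cam)[:2]: print(cam,n,np.round(r['at']),round(r['score'],2))
E
```

```text
6.7167 [497.2 -92.8  87.9] [2.99  0.196 0.018] 14.589155351174497 [-1.5  0.7 -5.2]
scene carrier_handle [498. -92.  79.] 0.54
scene carrier_handle [492. -67.  27.] 0.19
top carrier_handle [498. -94.  78.] 0.51
scene carrier_front [489. -65.  21.] 0.96
scene carrier_front [479.  55.   6.] 0.37
top carrier_front [ 490. -317.    8.] 0.69
scene carrier_rear [474.  99.   1.] 0.71
scene carrier_rear [ 650. -314.   -0.] 0.31
scene tray_sill [ 488. -112.   11.] 0.56
top tray_sill [ 486. -110.   14.] 0.91
scene tray_end [ 484. -315.    7.] 0.86
top tray_end [ 488. -316.    4.] 0.93
scene spill_tray [ 489. -217.    2.] 0.92
top spill_tray [ 488. -217.    1.] 0.9
```

Request:
{"method": "step_arm", "body": {"commands": [[0.005, -0.001, -0.003, 0, 0, 0, -0.9], [0.005, -0.002, -0.006, 0, 0, 0, -1.8], [0.005, -0.003, -0.01, 0, 0, 0, -2.7], [0.005, -0.004, -0.014, 0, 0, 0, -3.6], [0.005, -0.005, -0.018, 0, 0, 0, -4.5], [0.005, -0.007, -0.022, 0, 0, 0, -5.4], [0.005, -0.008, -0.026, 0, 0, 0, -6.3], [0.005, -0.01, -0.03, 0, 0, 0, -7.3]]}}

```text
t: 8.58
tool_pos: [487.2, -123.8, 87.5]
eef_rot: [2.998, 0.001, 0.005]
wrist_force: [-0.5, 0.9, -5.3]
opening: 14.7
```

Request:
{"method": "step_arm", "body": {"commands": [[0.005, 0, -0.004, 0, 0, 0, 0], [0.005, 0, -0.008, 0, 0, 0, 0], [0.005, 0, -0.012, 0, 0, 0, 0], [0.005, 0, -0.016, 0, 0, 0, 0], [0.005, 0, -0.02, 0, 0, 0, 0], [0.005, 0, -0.024, 0, 0, 0, 0], [0.005, 0, -0.024, 0, 0, 0, 0], [0.005, 0, -0.024, 0, 0, 0, 0]]}}

```text
t: 9.25
tool_pos: [487.1, -148.3, 87.6]
eef_rot: [2.998, 0.0, 0.004]
wrist_force: [-0.5, -2.2, -3.2]
opening: 15.1
```

```bash
python3 - <<'E'
from h import *
s=status.state();print(s['t'],np.round(s['tool_pos'],1),np.round(s['eef_rot'],3),s['opening'],np.round(s['wrist_force'],1))
for cam in('scene','top'):
  save(cam,'l_'+cam+'.png',(200,180,420,300),3)
  for n in('carrier_handle','carrier_front','carrier_rear','tray_sill'):
    for r in vision.tip_of(n,cam)[:2]: print(cam,n,np.round(r['at']),round(r['score'],2))
E
```

```text
9.25 [ 487.1 -148.3   87.6] [2.998 0.    0.004] 15.081830598151674 [-0.5 -2.2 -3.2]
scene carrier_handle [ 487. -149.   79.] 0.43
scene carrier_front [ 482. -121.   24.] 0.62
scene carrier_front [ 626. -484.    0.] 0.45
scene carrier_rear [484.  43.   1.] 0.57
scene carrier_rear [486. -42.  14.] 0.32
scene tray_sill [ 488. -113.   10.] 0.74
scene tray_sill [486. -84.  22.] 0.73
top carrier_rear [488.  39.   2.] 0.76
```

View pics/l_scene.png

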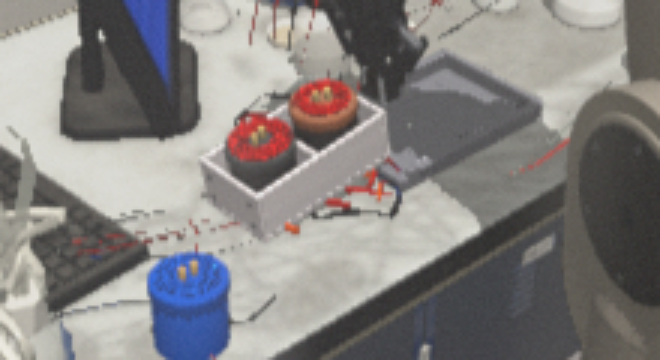

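The scene crop shows the carrier tilted, with its front over the sill near (385,160), its rear on the bench near (260,235), and both cells upright. The rear is at y=41 and the front at y≈-123, about 12 mm past the sill's outer edge. Next I lower it onto the sill and release.

Request:
{"method": "step_arm", "body": {"commands": [[0.005, 0, 0, -0.002, 0.5, 0, 0], [0.005, 0, -0.001, -0.004, 1, 0, 0], [0.005, 0, -0.001, -0.006, 1.5, 0, 0], [0.005, 0, -0.002, -0.007, 2, 0, 0], [0.005, 0, -0.002, -0.009, 2.4, 0, 0], [0.005, 0, -0.002, -0.01, 2.6, 0, 0], [0.005, 0, -0.002, -0.01, 2.6, 0, 0], [0.005, 0, -0.002, -0.01, 2.6, 0, 0]]}}

```text
t: 10.42
tool_pos: [487.2, -149.9, 77.6]
eef_rot: [3.043, 0.001, 0.005]
wrist_force: [0.0, -1.9, -2.8]
opening: 14.9
```

Request:
{"method": "step_arm", "body": {"commands": [[0.005, 0, 0, -0.001, 0.2, 0, 0], [0.005, 0, 0, -0.001, 0.2, 0, 0], [0.005, 0, 0, -0.002, 0.4, 0, 0], [0.005, 0, 0, -0.002, 0.4, 0, 0], [0.005, 0, 0, -0.003, 0.6, 0, 0], [0.005, 0, 0, -0.003, 0.6, 0, 0], [0.005, 0, 0, -0.003, 0.6, 0, 0], [0.005, 0, 0, -0.003, 0.6, 0, 0]]}}

```text
t: 11.08
tool_pos: [487.6, -151.2, 76.2]
eef_rot: [3.052, -0.001, 0.006]
wrist_force: [-9.6, -6.5, 32.8]
opening: 14.8
```

Contact reached: the front is on the sill. I'll ease off slightly, then open.

Request:
{"method": "step_arm", "body": {"commands": [[0.005, 0, 0, 0.001, 0, 0, 0], [0.005, 0, 0.001, 0.001, 0, 0, 0], [0.015, 0, 0.001, 0.001, 0, 0, 0], [0.02, 0, 0.001, 0.001, 0, 0, 0], [0.03, 0, 0.001, 0.001, 0, 0, 0], [0.045, 0, 0.001, 0.001, 0, 0, 0], [0.055, 0, 0.001, 0.001, 0, 0, 0], [0.055, 0, 0.001, 0.001, 0, 0, 0]]}}

```text
t: 11.75
tool_pos: [487.6, -150.1, 77.1]
eef_rot: [3.052, -0.0, 0.006]
wrist_force: [-0.7, -0.9, -0.1]
opening: 54.7
```

Request:
{"method": "step_arm", "body": {"commands": [[0.055, 0, 0, 0.01, 0, 0, 0], [0.055, 0, 0, 0.03, 0, 0, 0], [0.055, 0, 0, 0.06, 0, 0, 0], [0.055, 0, 0, 0.09, 0, 0, 0], [0.055, 0, 0, 0.12, 0, 0, 0], [0.055, 0, 0, 0.13, 0, 0, 0], [0.055, 0, 0, 0.13, 0, 0, 0], [0.055, 0, 0, 0.13, 0, 0, 0]]}}

```text
t: 12.42
tool_pos: [487.7, -150.3, 207.7]
eef_rot: [3.051, -0.001, 0.008]
wrist_force: [0.3, 0.7, -0.6]
opening: 54.8
```

```bash
python3 - <<'E'
from h import *
s=status.state();print(s['t'],np.round(s['tool_pos'],1),np.round(s['eef_rot'],3),s['opening'],np.round(s['wrist_force'],1))
save('wrist','w2.png')
for n in('carrier_handle','carrier_front','tray_sill'):
    for r in vision.tip_of(n,'wrist')[:2]: print('wrist',n,np.round(r['at']),round(r['score'],2))
for cam in('scene','top'):
  vision.grab_frame(cam)
  for n in('carrier_handle','carrier_front','carrier_rear','cell_front','cell_rear'):
    for r in vision.tip_of(n,cam)[:2]: print(cam,n,np.round(r['at']),round(r['score'],2))
E
```

```text
12.4167 [ 487.7 -150.3  207.7] [ 3.051e+00 -1.000e-03  8.000e-03] 54.801882561083055 [ 0.3  0.7 -0.6]
wrist carrier_handle [ 488. -153.   69.] 0.82
wrist carrier_front [ 488. -122.   18.] 0.74
scene carrier_handle [ 487. -152.   67.] 0.49
scene carrier_front [483.   5.   6.] 0.63
scene carrier_rear [489.  43.  -0.] 0.97
scene cell_front [487. -85.  16.] 0.97
scene cell_front [380. 175.  -2.] 0.84
scene cell_rear [486.   3.   9.] 0.62
top carrier_front [ 728. -234.   -5.] 0.36
top carrier_front [486.   5.   9.] 0.23
top carrier_rear [490.  42.  -1.] 0.8
top cell_front [379. 175.   3.] 0.76
top cell_rear [489.   6.   6.] 0.62
```

View pics/w2.png

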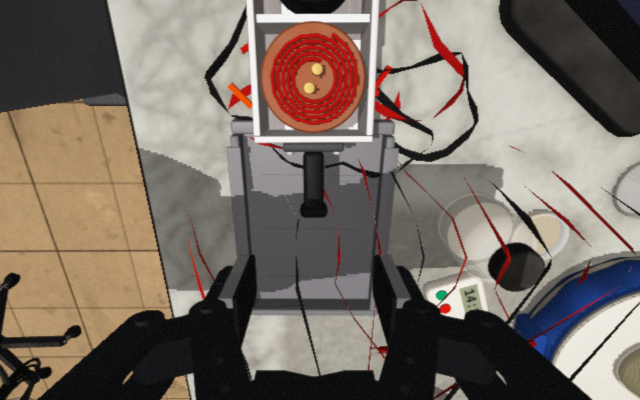

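The front rests on the sill by itself at (315,140). The carrier is centred in the tray, the cells are upright, and the gripper is clear. Next I go behind the rear wall with the tool tilted, so that the gripper body stays away from the cells.

Request:
{"method": "step_arm", "body": {"commands": [[0.04, 0, 0.025, 0, -3, 0, 0], [0.04, 0, 0.06, 0, -6, 0, 0], [0.04, 0, 0.095, 0, -9, 0, 0], [0.04, 0, 0.13, 0, -12, 0, 0], [0.04, 0, 0.165, 0, -15, 0, 0], [0.04, 0, 0.2, 0, -18, 0, 0], [0.04, 0, 0.235, 0, -21, 0, 0], [0.04, 0, 0.258, -0.01, -23, 0, 0]]}}

```text
t: 13.88
tool_pos: [488.0, 112.3, 198.4]
eef_rot: [2.65, 0.004, 0.011]
wrist_force: [0.8, -0.3, 0.8]
opening: 40.0
```

Request:
{"method": "step_arm", "body": {"commands": [[0.04, 0, 0, -0.01, 0, 0, 0], [0.04, 0, 0, -0.03, 0, 0, 0], [0.04, 0, 0, -0.055, 0, 0, 0], [0.04, 0, 0, -0.08, 0, 0, 0], [0.04, 0, 0, -0.105, 0, 0, 0], [0.04, 0, 0, -0.125, 0, 0, 0], [0.04, 0, 0, -0.138, 0, 0, 0], [0.04, 0, 0, -0.138, 0, 0, 0]]}}

```text
t: 14.55
tool_pos: [487.0, 111.6, 58.2]
eef_rot: [2.648, 0.005, 0.007]
wrist_force: [-1.3, -0.5, 0.0]
opening: 40.0
```

Request:
{"method": "step_arm", "body": {"commands": [[0.04, 0, -0.012, 0, 0, 0, 0], [0.04, 0, -0.024, 0, 0, 0, 0], [0.04, 0, -0.034, 0, 0, 0, 0], [0.04, 0, -0.042, 0, 0, 0, 0], [0.04, 0, -0.047, 0, 0, 0, 0], [0.04, 0, -0.051, 0, 0, 0, 0], [0.04, 0, -0.056, 0, 0, 0, 0], [0.04, 0, -0.061, 0, 0, 0, 0]]}}

```text
t: 15.22
tool_pos: [487.5, 51.2, 58.7]
eef_rot: [2.65, 0.005, 0.009]
wrist_force: [-0.5, 6.6, 3.9]
opening: 39.8
```

Request:
{"method": "step_arm", "body": {"commands": [[0.04, 0, -0.005, 0, 0, 0, 0], [0.04, 0, -0.01, 0, 0, 0, 0], [0.04, 0, -0.015, 0, 0, 0, 0], [0.04, 0, -0.02, 0, 0, 0, 0], [0.04, 0, -0.025, 0, 0, 0, 0], [0.04, 0, -0.03, 0, 0, 0, 0], [0.04, 0, -0.035, 0, 0, 0, 0], [0.04, 0, -0.04, 0, 0, 0, 0]]}}

```text
t: 15.88
tool_pos: [487.5, 10.8, 58.7]
eef_rot: [2.65, 0.005, 0.009]
wrist_force: [-0.6, 4.7, 0.7]
opening: 40.0
```

```bash
python3 - <<'E'
from h import *
s=status.state();print(s['t'],np.round(s['tool_pos'],1),np.round(s['wrist_force'],1))
for cam in('scene','top'):
  save(cam,'p_'+cam+'.png',(200,180,420,300),3)
  for n in('carrier_handle','carrier_front','carrier_rear','cell_front','cell_rear'):
    for r in vision.tip_of(n,cam)[:2]: print(cam,n,np.round(r['at']),round(r['score'],2))
E
```

```text
15.8833 [487.5  10.8  58.7] [-0.6  4.7  0.7]
scene carrier_handle [ 487. -205.   78.] 0.43
scene carrier_handle [ 485. -317.    7.] 0.24
scene carrier_front [ 482. -177.   26.] 0.76
scene carrier_rear [487. -12.  -1.] 0.75
scene cell_front [380. 172.  -3.] 0.92
scene cell_front [ 488. -138.   23.] 0.63
scene cell_rear [484. -56.  10.] 0.64
top carrier_handle [ 487. -208.   83.] 0.7
top carrier_handle [ 649. -214.   -1.] 0.58
top carrier_front [ 486. -184.   30.] 0.86
top carrier_front [ 490. -141.   23.] 0.57
top carrier_rear [492. -20.   3.] 0.86
top cell_front [ 491. -144.   25.] 0.7
top cell_front [490. -98.  17.] 0.42
```

View pics/p_scene.png

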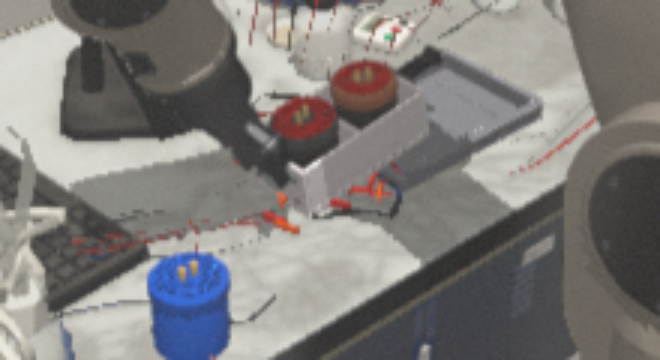

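The carrier is sliding straight over the sill, rear down at (315,210), cells upright. I keep pushing, slowly through the tipping point.

Request:
{"method": "step_arm", "body": {"commands": [[0.04, 0, -0.003, 0, 0, 0, 0], [0.04, 0, -0.006, 0, 0, 0, 0], [0.04, 0, -0.009, 0, 0, 0, 0], [0.04, 0, -0.012, 0, 0, 0, 0], [0.04, 0, -0.015, 0, 0, 0, 0], [0.04, 0, -0.018, 0, 0, 0, 0], [0.04, 0, -0.021, 0, 0, 0, 0], [0.04, 0, -0.024, 0, 0, 0, 0]]}}

```text
t: 17.15
tool_pos: [488.0, -11.8, 58.9]
eef_rot: [2.652, 0.007, 0.011]
wrist_force: [-0.2, 9.2, 4.3]
opening: 40.2
```

Request:
{"method": "step_arm", "body": {"commands": [[0.04, 0, -0.003, 0, 0, 0, 0], [0.04, 0, -0.006, 0, 0, 0, 0], [0.04, 0, -0.009, 0, 0, 0, 0], [0.04, 0, -0.012, 0, 0, 0, 0], [0.04, 0, -0.015, 0, 0, 0, 0], [0.04, 0, -0.018, 0, 0, 0, 0], [0.04, 0, -0.021, 0, 0, 0, 0], [0.04, 0, -0.024, 0, 0, 0, 0]]}}

```text
t: 17.82
tool_pos: [488.0, -36.0, 58.8]
eef_rot: [2.652, 0.007, 0.011]
wrist_force: [0.8, 2.0, -1.1]
opening: 40.0
```

```bash
python3 - <<'E'
from h import *
s=status.state();print(s['t'],np.round(s['tool_pos'],1),np.round(s['wrist_force'],1))
for cam in('scene','top'):
  save(cam,'q_'+cam+'.png',(200,180,420,300),3)
  for n in('carrier_handle','carrier_front','carrier_rear','cell_front','cell_rear'):
    for r in vision.tip_of(n,cam)[:1]: print(cam,n,np.round(r['at']),round(r['score'],2))
E
```

```text
17.8167 [488.  -36.   58.8] [ 0.8  2.  -1.1]
scene carrier_handle [ 488. -256.   49.] 0.42
scene carrier_front [ 485. -220.    5.] 0.64
scene carrier_rear [ 651. -217.    0.] 0.64
scene cell_front [379. 177.  -2.] 0.68
scene cell_rear [ 486. -101.   19.] 0.65
top carrier_handle [ 488. -261.   50.] 0.53
top carrier_front [ 486. -224.    7.] 0.59
top carrier_rear [ 650. -316.   -2.] 0.63
top cell_front [ 493. -181.   14.] 0.97
top cell_rear [ 488. -100.   17.] 0.74
```

View pics/q_scene.png

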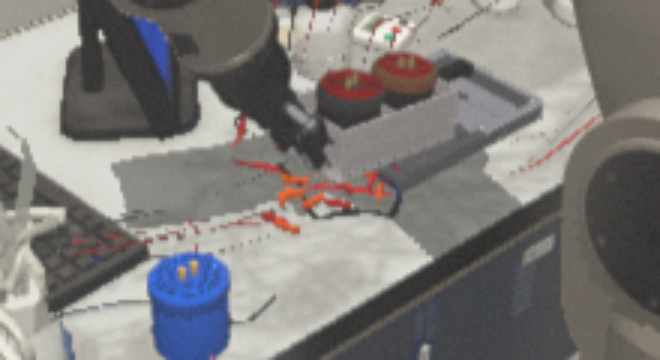

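It has tipped onto the tray floor: front at y≈-222 and z≈5, rear sliding on the sill, cells standing at (350,85) and (405,70). I continue.

Request:
{"method": "step_arm", "body": {"commands": [[0.04, 0, -0.005, 0, 0, 0, 0], [0.04, 0, -0.01, 0, 0, 0, 0], [0.04, 0, -0.015, 0, 0, 0, 0], [0.04, 0, -0.02, 0, 0, 0, 0], [0.04, 0, -0.025, 0, 0, 0, 0], [0.04, 0, -0.03, 0, 0, 0, 0], [0.04, 0, -0.035, 0, 0, 0, 0], [0.04, 0, -0.04, 0, 0, 0, 0]]}}

```text
t: 19.08
tool_pos: [488.0, -76.4, 58.8]
eef_rot: [2.652, 0.007, 0.011]
wrist_force: [-0.3, 2.3, -2.1]
opening: 40.1
```

Request:
{"method": "step_arm", "body": {"commands": [[0.04, 0, -0.003, 0, 0, 0, 0], [0.04, 0, -0.006, 0, 0, 0, 0], [0.04, 0, -0.009, 0, 0, 0, 0], [0.04, 0, -0.012, 0, 0, 0, 0], [0.04, 0, -0.015, 0, 0, 0, 0], [0.04, 0, -0.018, 0, 0, 0, 0], [0.04, 0, -0.021, 0, 0, 0, 0], [0.04, 0, -0.024, 0, 0, 0, 0]]}}

```text
t: 19.75
tool_pos: [488.0, -100.6, 58.8]
eef_rot: [2.651, 0.007, 0.011]
wrist_force: [0.3, 2.6, -1.7]
opening: 39.8
```

```bash
python3 - <<'E'
from h import *
s=status.state();print(s['t'],np.round(s['tool_pos'],1),np.round(s['wrist_force'],1))
for cam in('scene','top'):
  vision.grab_frame(cam)
  for n in('carrier_handle','carrier_front','carrier_rear','cell_front','cell_rear'):
    for r in vision.tip_of(n,cam)[:2]: print(cam,n,np.round(r['at']),round(r['score'],2))
E
```

```text
19.75 [ 488.  -100.6   58.8] [ 0.3  2.6 -1.7]
scene carrier_handle [ 490. -321.   53.] 0.56
scene carrier_front [ 488. -282.    4.] 0.77
scene carrier_rear [ 490. -118.   13.] 0.69
scene cell_front [379. 174.  -0.] 0.77
scene cell_front [ 490. -247.   10.] 0.68
scene cell_rear [ 488. -165.   14.] 0.91
top carrier_handle [ 487. -326.   51.] 0.6
top carrier_handle [ 382. -499.   -2.] 0.56
top carrier_front [ 488. -287.    8.] 0.9
top carrier_rear [ 491. -122.   15.] 0.67
top cell_front [ 490. -248.   12.] 0.97
top cell_front [380. 174.   1.] 0.53
top cell_rear [ 489. -165.   13.] 0.88
```

Request:
{"method": "step_arm", "body": {"commands": [[0.04, 0, -0.002, 0, 0, 0, 0], [0.04, 0, -0.004, 0, 0, 0, 0], [0.04, 0, -0.006, 0, 0, 0, 0], [0.04, 0, -0.008, 0, 0, 0, 0], [0.04, 0, -0.01, 0, 0, 0, 0], [0.04, 0, -0.012, 0, 0, 0, 0], [0.04, 0, -0.014, 0, 0, 0, 0], [0.04, 0, -0.016, 0, 0, 0, 0]]}}

```text
t: 21.02
tool_pos: [487.9, -116.6, 58.8]
eef_rot: [2.651, 0.007, 0.011]
wrist_force: [-0.8, 3.1, -0.7]
opening: 40.4
```

Request:
{"method": "step_arm", "body": {"commands": [[0.04, 0, -0.001, 0, 0, 0, 0], [0.04, 0, -0.002, 0, 0, 0, 0], [0.04, 0, -0.003, 0, 0, 0, 0], [0.04, 0, -0.004, 0, 0, 0, 0], [0.04, 0, -0.005, 0, 0, 0, 0], [0.04, 0, -0.006, 0, 0, 0, 0], [0.04, 0, -0.007, 0, 0, 0, 0], [0.04, 0, -0.007, 0, 0, 0, 0]]}}

```text
t: 21.68
tool_pos: [487.9, -123.8, 58.8]
eef_rot: [2.651, 0.006, 0.011]
wrist_force: [-0.7, 2.1, -0.6]
opening: 40.0
```

```bash
python3 - <<'E'
from h import *
s=status.state();print(s['t'],np.round(s['tool_pos'],1),np.round(s['wrist_force'],1))
for cam in('scene','top'):
  save(cam,'r_'+cam+'.png',(200,150,480,300),2.8)
  for n in('carrier_handle','carrier_front','carrier_rear','cell_front','cell_rear','tray_end'):
    for r in vision.tip_of(n,cam)[:1]: print(cam,n,np.round(r['at']),round(r['score'],2))
E
```

```text
21.6833 [ 487.9 -123.8   58.8] [-0.7  2.1 -0.6]
scene carrier_handle [ 489. -345.   56.] 0.53
scene carrier_front [ 486. -308.    1.] 0.79
scene carrier_rear [ 489. -145.    3.] 0.97
scene cell_front [378. 175.   1.] 0.9
scene cell_rear [ 488. -190.    6.] 0.65
scene tray_end [ 484. -318.    7.] 0.95
top carrier_handle [ 488. -350.   56.] 0.45
top carrier_front [ 487. -314.    6.] 0.62
top carrier_rear [ 492. -147.    5.] 0.91
top cell_front [ 493. -274.    8.] 0.84
top cell_rear [ 490. -188.    7.] 0.92
top tray_end [ 487. -318.    6.] 0.61
```

View pics/r_top.png

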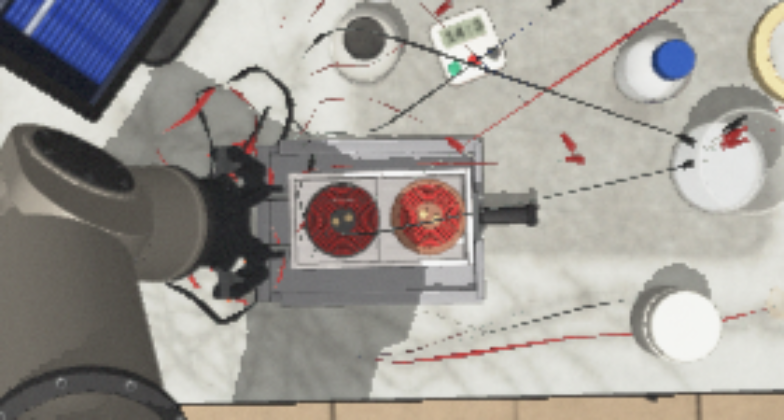

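The carrier is flat in the tray, cells upright, a few mm short of the end wall (470,220). I push gently until the force rises.

Request:
{"method": "step_arm", "body": {"commands": [[0.04, 0, -0.0005, 0, 0, 0, 0], [0.04, 0, -0.001, 0, 0, 0, 0], [0.04, 0, -0.0015, 0, 0, 0, 0], [0.04, 0, -0.002, 0, 0, 0, 0], [0.04, 0, -0.0025, 0, 0, 0, 0], [0.04, 0, -0.003, 0, 0, 0, 0], [0.04, 0, -0.003, 0, 0, 0, 0], [0.04, 0, -0.003, 0, 0, 0, 0]]}}

```text
t: 23.05
tool_pos: [488.0, -126.7, 58.9]
eef_rot: [2.651, 0.007, 0.011]
wrist_force: [0.9, 2.4, -0.4]
opening: 39.7
```

Request:
{"method": "step_arm", "body": {"commands": [[0.04, 0, -0.0005, 0, 0, 0, 0], [0.04, 0, -0.001, 0, 0, 0, 0], [0.04, 0, -0.0015, 0, 0, 0, 0], [0.04, 0, -0.002, 0, 0, 0, 0], [0.04, 0, -0.0025, 0, 0, 0, 0], [0.04, 0, -0.003, 0, 0, 0, 0], [0.04, 0, -0.003, 0, 0, 0, 0], [0.04, 0, -0.003, 0, 0, 0, 0]]}}

```text
t: 23.72
tool_pos: [488.1, -129.4, 58.8]
eef_rot: [2.652, 0.007, 0.011]
wrist_force: [-0.4, 5.5, 0.6]
opening: 40.0
```

Request:
{"method": "step_arm", "body": {"commands": [[0.04, 0, -0.0003, 0, 0, 0, 0], [0.04, 0, -0.0006, 0, 0, 0, 0], [0.04, 0, -0.0009, 0, 0, 0, 0], [0.04, 0, -0.0012, 0, 0, 0, 0], [0.04, 0, -0.0015, 0, 0, 0, 0], [0.04, 0, -0.0015, 0, 0, 0, 0], [0.04, 0, -0.0015, 0, 0, 0, 0], [0.04, 0, -0.0015, 0, 0, 0, 0]]}}

```text
t: 24.38
tool_pos: [488.6, -129.6, 58.8]
eef_rot: [2.653, 0.008, 0.013]
wrist_force: [0.5, 11.0, 2.9]
opening: 40.0
```

Request:
{"method": "step_arm", "body": {"commands": [[0.04, 0, -0.0005, 0, 0, 0, 0], [0.04, 0, -0.001, 0, 0, 0, 0], [0.04, 0, -0.0015, 0, 0, 0, 0], [0.04, 0, -0.002, 0, 0, 0, 0], [0.04, 0, -0.002, 0, 0, 0, 0], [0.04, 0, -0.002, 0, 0, 0, 0], [0.04, 0, -0.002, 0, 0, 0, 0], [0.04, 0, -0.002, 0, 0, 0, 0]]}}

```text
t: 25.05
tool_pos: [489.3, -129.9, 58.8]
eef_rot: [2.656, 0.01, 0.015]
wrist_force: [-0.4, 14.0, 4.8]
opening: 40.0
```

Request:
{"method": "step_arm", "body": {"commands": [[0.04, 0, 0.004, 0, 0, 0, 0], [0.04, 0, 0.012, 0.002, 0, 0, 0], [0.04, 0, 0.024, 0.01, 0, 0, 0], [0.04, 0, 0.036, 0.025, 0, 0, 0], [0.04, 0, 0.045, 0.05, 0, 0, 0], [0.04, 0, 0.05, 0.08, 0, 0, 0], [0.04, 0, 0.055, 0.11, 0, 0, 0], [0.04, 0, 0.055, 0.13, 0, 0, 0]]}}

```text
t: 25.72
tool_pos: [489.6, -72.9, 191.9]
eef_rot: [2.656, 0.012, 0.018]
wrist_force: [0.7, -0.0, 0.7]
opening: 40.5
```

```bash
python3 - <<'E'
from h import *
s=status.state();print(s['t'],np.round(s['tool_pos'],1),np.round(s['wrist_force'],1))
for cam in('scene','top'):
  save(cam,'z_'+cam+'.png',(280,180,400,270),6)
  for n in('carrier_handle','carrier_front','carrier_rear','cell_front','cell_rear','tray_end','white_jar','clear_jar','timer'):
    for r in vision.tip_of(n,cam)[:1]: print(cam,n,np.round(r['at']),round(r['score'],2))
E
```

```text
25.7167 [489.6 -72.9 191.9] [ 0.7 -0.   0.7]
scene carrier_handle [ 487. -219.   -3.] 0.66
scene carrier_front [ 488. -315.    1.] 0.95
scene carrier_rear [ 488. -147.    6.] 0.82
scene cell_front [380. 175.  -3.] 0.8
scene cell_rear [ 489. -197.    7.] 0.79
scene tray_end [ 483. -317.    6.] 0.94
scene clear_jar [ 649. -216.   -1.] 0.59
scene timer [ 652. -316.   -2.] 0.66
top carrier_handle [ 485. -355.   54.] 0.68
top carrier_front [ 489. -320.   10.] 0.89
top carrier_rear [ 492. -151.    7.] 0.59
top cell_front [ 491. -278.    9.] 0.61
top cell_rear [ 490. -191.    7.] 0.93
top tray_end [ 490. -276.    7.] 0.74
top white_jar [ 385. -496.   -1.] 0.82
top clear_jar [ 648. -219.    1.] 0.86
top timer [ 651. -315.   -0.] 0.92
```

View pics/z_top.png

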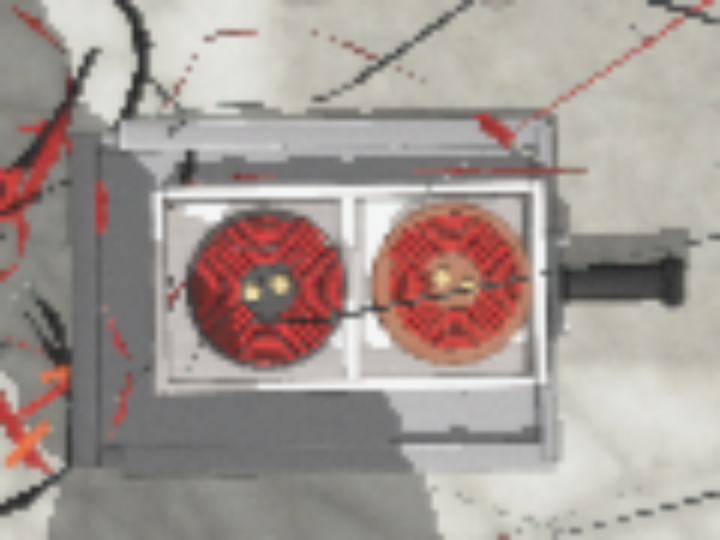

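The final crop shows the carrier flat and square in the tray with its front against the end wall (545,285). Both cells are standing, and the gripper is clear.

```bash
python3 -c "
from rig import bot;print(bot.job_done())"
```

```text
the job is handed in; nothing more can be done
None
```

The carrier is in the spill tray, lying flat with its front against the far end wall and both cells standing in their bays. I handed the job in at about 26 s, with the gripper retracted and touching nothing.

**How it went:**
- I gripped the handle, tilted the front up about 8° with the rear on the bench, squared the carrier to the tray, and set its front about 12 mm past the sill's outer edge.
- I released it, and it rested there by itself.
- I then pushed the rear wall with two fingers over the sill until it stopped at the end wall.

**Last checks:**
- **End wall:** the carrier stopped advancing while the push force rose to 14 N. The cameras put its front at y = -315 to -320 and the wall at -317 to -318, leaving out one top-camera wall reading of -276, which was plainly wrong. The rear read about -147 to -151, at tray-floor height.
- **Bystanders:** the blue look-alike stayed in place. The white jar, clear jar and timer gave plausible positions, but I had no starting positions to compare them with. I did not measure the beaker, bottle or petri dish.

**Not quite clean:**
- My first grip caught the handle's wider end block. I let go, moved back 8 mm and gripped again; the carrier had not been lifted yet.
- Lowering the front onto the sill briefly pressed with 33 N before I eased off.
- As the carrier's weight passed the sill, it tipped nose-down by itself. Its rear left the bench and then slid along the sill down into the tray.

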